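# Close up a row of hybrid packages in a gang clamp

## Robot

A 7-joint arm with a two-finger parallel gripper is mounted at the origin on a cart in front of the work surface, level with it; the furniture and walls round the work are solid. World frame = base frame: x ahead of the robot, y to its left, z up, the work surface at z = 0. Lengths are in m, angles in rad, forces in N, time in s.
With the tool pointing down it reaches from about 0.425 to 0.875 m from the base axis. Payload 4.7 kg.
Tool frame: the origin (TCP) lies on the centre line of the jaws, within the pads' length; the fingertips stand env.tips_ahead ahead of it and the grasp point (between the pads) lies 6 mm ahead of it (env.tips_ahead is the distance from the TCP to the fingertips, in m); x points along the fingers, z is the direction in which the jaws open and shut, and the axes are right-handed (so a half turn about x gives the same grasp; the last joint's range is limited). The gripper opens to 87 mm and grips with 3 to 60 N. Pads are 19 mm wide; open, the fingers measure 117 mm over their backs; the gripper's body (75 mm by 190 mm) begins 51 mm behind the grasp point.
Start: joints at [1.29, 0.321, -0.07, 1.45, 0.023, 1.371, -0.057], TCP at [0.189, -0.622, 0.248] pointing down, gripper open.
Joint ranges: [-2.86, 2.86], [-0.3, 2.09], [-1.38, 1.24], [0.06, 2.45], [-1.56, 4.7], [0.09, 2.05], [-2.69, 2.69]. Speed limits (rad/s): [2.57, 2.57, 3.14, 3.14, 3.14, 3.14, 3.14].

## Interface

Orientations are given as a 3x3 rotation matrix whose columns are the frame's x, y, z axes.
In Python, from station import env gives the robot as it stands. The module is installed in compiled form; this text tells all that it offers.
- The arm moves only by the tool carry_out, never from a script. Its argument "targets" is text: rows parted by semicolons, each of 7 numbers parted by spaces: the shift along the tool's x, y, z in m, then the turn, a rotation vector about the tool's x, y, z in degrees, then the opening, from -1 (shut) to 1 (fully open), so that 0 is half open. A call has 1 to 12 rows; each row is the pose to reach, as a shift and turn from the pose measured when the call began, along the tool's axes at that moment; what a row does not reach only later rows make up. A row lasts 1/10 s, in which the tool goes at most 50 mm and 8.59 degrees, less where a joint would pass 70% of its speed; a pose out of reach is approached as far as the arm can. A call with a gripper value outside its range is refused whole. The fingers move at their own pace and stop on an object; "squeeze" is the grip in N (left out, the last holds). Time passes only in rows, so rows that repeat a pose let the fingers close. It gives the time, the measured TCP pose, the force and the opening at its end, in the units of the state.
- env.observe(): the state, without advancing time (a new reading comes with each control period).
- env.capture(name): name is "scene" or "top"; returns a dict with "img" (384x512x3 uint8, blue, green, red), "fx", "fy", "cx", "cy" (pixels), "T" (4x4, takes a point from camera to world coordinates). Camera axes: x right, y down, z forward; pixel columns grow to the right and rows downward; lengths in m; the calibration is good to about 2 mm. A picture is of the moment at which its call begins. There is no depth.
- env.hand_in(): hands the job in, once; it reports no verdict.
The state is a dict: "time_s": time; "qpos": joint angles; "qvel": joint speeds; "effort": joint torques, N m; "ee_pos": TCP position; "tcp_rot": TCP orientation; "contact_force": force on the tool from outside, world axes, zero at the start; "ft_torque": the same for the moment, N m; "gripper_width": finger opening in m.
Only numpy, scipy, OpenCV 4.12 (cv2) and the standard library are available. Lean on these libraries where they do the work, as an engineer would, in place of code of your own. Each camera call takes 0.05 s, during which the arm holds its last target. There are 200 camera calls.

## Task

Push the row of four open metal packages along the fence of the clamping fixture, as one closed block sliding flat on the plate, until the first one sits against the end stop and no gap is left anywhere in the row; feel for the stop and push gently (never harder than about 15 N), without letting the row buckle or splay. Then swing the clamp lever fully over so that the jaw grips the row, let go of it, and leave the other things on the table where they are.

Things in the scene. Friction and masses are not known exactly. Their poses are not given: they have to be found in the camera images.
- track: Clamping fixture, fixed on the table: aluminium base plate, x -158 to +168 mm, y -59 to +35 mm, upper face 13 mm above the origin, which lies at table height. Its x axis points along the row in the pushing direction, towards the end stop; z up. A steel fence 10 mm high runs the whole length of the plate on the +y side, its inner face at y = +20 mm.
- jaw_mouth (a point): Point on the plate's face where the clamping channel begins (track x = -8, y = 0 mm). From here to x = 128 mm a steel jaw, 10.5 mm high, faces the fence: its face is at track y = -23.5 mm when open (channel 43.5 mm wide), its first 14 mm flared outwards by 5 mm as a lead-in on which a crooked row can catch. The lever moves the jaw up to 4.5 mm towards the fence. Axes like the track's.
- stop_slot (a point): Point on the plate's face at track x = 120, y = 0 mm: the middle of the slot in which the end stop is bolted (dark steel block 24 mm long, 34 mm wide, 13 mm high, two screws). The stop's face towards the row lies anywhere from 20 mm before to 20 mm beyond this point; its setting changes from run to run and is not reported: feel for it. It does not give way.
- package_1_center (a point): Centre (half-way up) of the row's first package, nearest the end stop. All four are alike: open metal boxes 28 mm long (x, along the row), 40 mm wide (y), 14 mm high, about 60 g, a ceramic board inside; axes roughly the track's. At the start they lie flat on the plate before the jaw's mouth, 3 to 7 mm apart, slightly crooked, 1 to 5 mm off the fence.
- package_2_center (a point): Centre of the second package.
- package_3_center (a point): Centre of the third package.
- package_4_center (a point): Centre of the last package of the row, the tail, which is pushed on its rear face (-x).
- clamp_lever (a joint): Angle (rad) of the clamp lever about an upright pivot at track x = 64, y = -44.5 mm. 0: open, pointing straight out (track -y); it starts at 0 to 0.25. 1.45: fully over, at its end of travel, lying along the plate, pointing to +x. It closes anticlockwise seen from above, drags with 0.1 N m, up to twice that where the jaw squeezes the row (from about 1.1 rad), and stays where it is left.
- lever_knob (a point): Centre of the black upright grip at the lever's end, 50 mm from the pivot: a round post 13.6 mm thick and 31 mm tall, its top 15.5 mm above this point and 59.5 mm above the table.
- hex_key: Bystander: black hex key, 78 x 30 x 8 mm, lying on the plate beside the row (on its open side).
- loupe: Bystander: black loupe, 38 mm round, 32 mm tall, behind the fixture.
- petri_dish: Bystander: clear petri dish, 66 mm round, 12 mm high, behind the fixture.
- loose_tweezers: Bystander: steel tweezers, 129 mm long, on the table to the right of the fixture.

How it is judged:
On the way:
1. with the clamp still open, the row is closed up and home: the first package sits against the end stop and no gap in the row is wider than 1.5 mm (horizontal distance between package_1_center and end_stop_c0 below 0.0275 m and horizontal distance between package_1_center and package_2_center below 0.0295 m and horizontal distance between package_2_center and package_3_center below 0.0295 m and horizontal distance between package_3_center and package_4_center below 0.0295 m and value of joint clamp_lever below 0.9 rad), for 0.2 s.
At the end, for the whole second after the job is handed in: The four packages stand in one closed row against the end stop (no gap wider than 1.5 mm, at the stop or between neighbours), square to the fence within 0.04 rad and not more than 3.5 mm off it, at rest, and the clamp lever is fully over (above 1.3 rad) (horizontal distance between package_1_center and end_stop_c0 below 0.0275 m and horizontal distance between package_1_center and package_2_center below 0.0295 m and horizontal distance between package_2_center and package_3_center below 0.0295 m and horizontal distance between package_3_center and package_4_center below 0.0295 m and value of joint clamp_lever above 1.3 rad and y of each of package_1_center, package_2_center, package_3_center, package_4_center in the frame of track above -0.0035 m and angle between the x axis of each of package_1, package_2, package_3, package_4 and the x axis of track, either way round below 0.04 rad and linear speed of each of package_1, package_2, package_3, package_4 below 0.01 m/s); the robot touches nothing.
It fails at once if a package is pushed harder than 18 N (contact force between the fingers and package_1 above 18 N or contact force between the fingers and package_2 above 18 N or contact force between the fingers and package_3 above 18 N or contact force between the fingers and package_4 above 18 N).
It fails at once if the row buckles or splays: a package turns more than 0.3 rad out of line, strays more than 13 mm from the fence or tips more than 0.15 rad (angle between the x axis of any of package_1, package_2, package_3, package_4 and the x axis of track, either way round above 0.3 rad or y of any of package_1_center, package_2_center, package_3_center, package_4_center in the frame of track below -0.013 m or angle between any of package_1, package_2, package_3, package_4's own z axis and vertical above 0.15 rad).
It fails at once if a package is lifted off the plate by more than 6 mm (z of any of package_1_center, package_2_center, package_3_center, package_4_center in the frame of track above 0.026 m).
It fails at once if a bystander is moved by more than 20 mm (distance of any of hex_key, loupe, petri_dish, loose_tweezers from where it was at the start of the episode above 0.02 m).
It also fails if it takes over 64 s, if anything falls off the work surface, if the arm or the gripper's body presses on something with over 40 N, if the wrist force passes 120 N, or if a joint passes its speed limit or range.

## Working session

There is one attempt and no reset: what is moved stays moved. The work goes in short steps, Python scripts to look and compute and a tool call to move; the robot and the scene stay as the last step left them, time stands still between calls to the robot, and variables do not carry over. Pictures are saved under pics/ and viewed, about 8 in all and at most 12, crops included, and the job is handed in when it is done.

Besides the shell and the picture viewer there is one more tool, called by a JSON object that holds its "name" and its "arguments", one argument or row to a line. carry_out: Moves the arm, as the interface text tells. Its arguments: {"type":"object","properties":{"targets":{"type":"string"},"squeeze":{"type":"number"}},"required":["targets"]}

```bash
mkdir -p pics; python3 - <<'E'
from station import env
import cv2,numpy as np
o=env.observe()
print({k:np.round(v,3).tolist() for k,v in o.items()},env.tips_ahead)
for n in("scene","top"):
    c=env.capture(n);cv2.imwrite(f"pics/{n}0.png",c["img"]);print(n,c["fx"],c["fy"],c["cx"],c["cy"],np.round(c["T"],4).tolist())
a=[cv2.imread(f"pics/{n}0.png") for n in("scene","top")]
cv2.imwrite("pics/top0b.png",cv2.resize(a[1],(800,600),interpolation=cv2.INTER_CUBIC))
E
```

```text
{'time_s': 0.0, 'qpos': [1.29, 0.322, -0.07, 1.452, 0.023, 1.371, -0.057], 'qvel': [-0.0, -0.002, 0.001, -0.001, 0.001, -0.003, -0.0], 'effort': [-0.0, -49.129, -0.404, -31.254, -0.064, 0.044, 0.0], 'ee_pos': [0.189, -0.621, 0.246], 'tcp_rot': [[-0.001, 0.957, 0.291], [0.002, 0.291, -0.957], [-1.0, -0.0, -0.002]], 'contact_force': [0.787, 0.03, 0.24], 'ft_torque': [-0.004, 0.021, -0.031], 'gripper_width': 0.087} 0.025
scene 491.16881902894494 491.16881902894494 250.55698602873522 203.4900825445192 [[-0.5431, -0.4936, 0.6793, -0.2028], [-0.8396, 0.328, -0.4329, 0.6114], [-0.0091, -0.8055, -0.5926, 0.7238], [0.0, 0.0, 0.0, 1.0]]
top 496.395707237515 496.395707237515 254.26644380561854 190.44170197081553 [[0.1081, -0.9731, 0.2035, 0.3435], [-0.9941, -0.1051, 0.0254, 0.1147], [-0.0033, -0.2051, -0.9787, 1.2186], [0.0, 0.0, 0.0, 1.0]]
```

View pics/top0b.png

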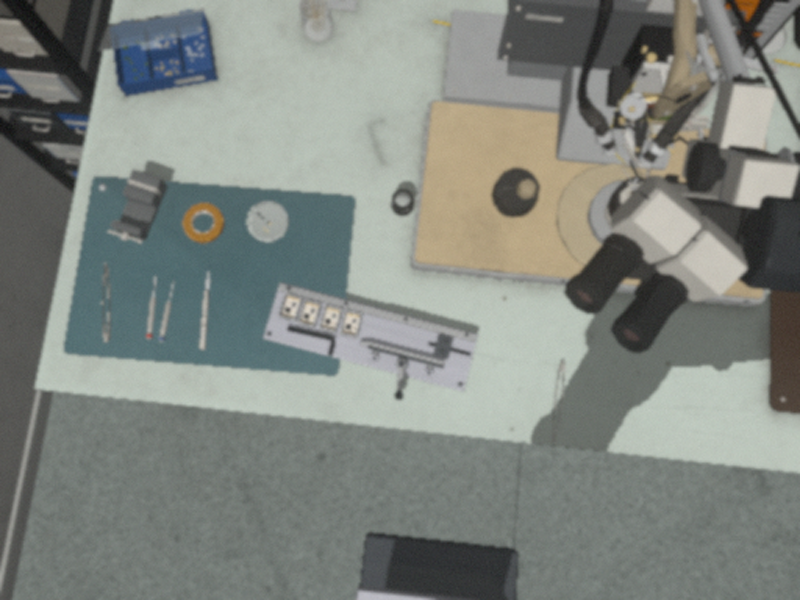

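View pics/scene0.png

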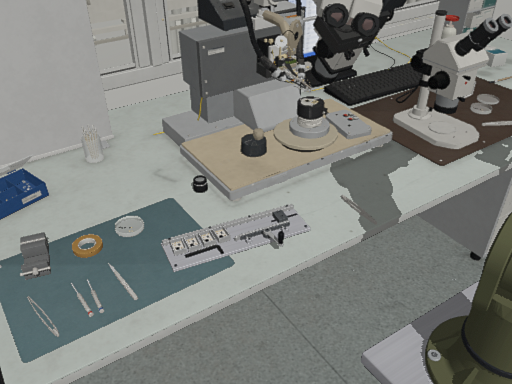

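Top view: the fixture runs from about (265,285) to (478,385) in the enlarged picture. The row is at its left end, the hex key lies on the near side, and the lever knob is at (399,395). Next, an enlarged crop.

```bash
python3 - <<'E'
import cv2,numpy as np
a=cv2.imread("pics/top0.png")[175:260,165:310]
b=cv2.imread("pics/scene0.png")[195:275,155:315]
A=cv2.resize(a,None,fx=5.5,fy=5.5,interpolation=cv2.INTER_CUBIC)
cv2.imwrite("pics/topc.png",A)
cv2.imwrite("pics/scc.png",cv2.resize(b,None,fx=5,fy=5,interpolation=cv2.INTER_CUBIC))
E
```

```text
(no output)
```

View pics/topc.png

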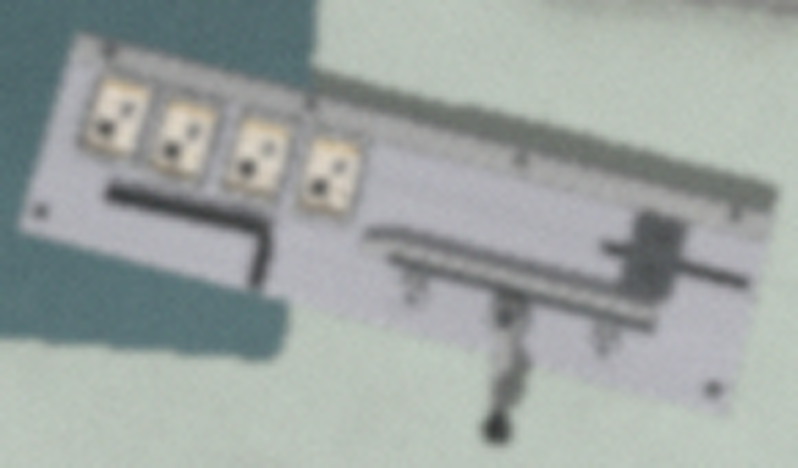

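View pics/scc.png

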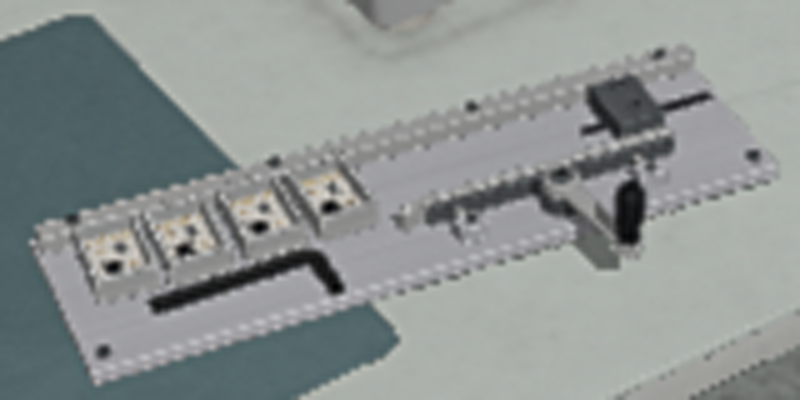

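```bash
cat > h.py <<'E'
import numpy as np, json
from scipy.optimize import least_squares
CAM={'top':(496.3957,254.2664,190.4417,np.array([[0.1081,-0.9731,0.2035,0.3435],[-0.9941,-0.1051,0.0254,0.1147],[-0.0033,-0.2051,-0.9787,1.2186]])),
'scene':(491.1688,250.557,203.4901,np.array([[-0.5431,-0.4936,0.6793,-0.2028],[-0.8396,0.328,-0.4329,0.6114],[-0.0091,-0.8055,-0.5926,0.7238]]))}
def proj(n,P):
    f,cx,cy,T=CAM[n]; p=T[:,:3].T@(np.array(P)-T[:,3]); return np.array([f*p[0]/p[2]+cx,f*p[1]/p[2]+cy])
def ray(n,uv,z):
    f,cx,cy,T=CAM[n]; d=T[:,:3]@np.array([(uv[0]-cx)/f,(uv[1]-cy)/f,1]); return T[:,3]+d*(z-T[2,3])/d[2]
def tw(p,q):
    c,s=np.cos(p[2]),np.sin(p[2]); return np.array([p[0]+c*q[0]-s*q[1],p[1]+s*q[0]+c*q[1],q[2]])
def wt(p,w):
    c,s=np.cos(p[2]),np.sin(p[2]); d=np.array(w[:2])-p[:2]; return np.array([c*d[0]+s*d[1],-s*d[0]+c*d[1]])
def tc(u,v): return (np.array([u,v])+.5)/5.5+[164.5,174.5]
def sc(u,v): return (np.array([u,v])+.5)/5+[154.5,194.5]
E
python3 - <<'E'
from h import *
ob=[('top',tc(20,232),(-.158,-.059,.013)),('top',tc(78,35),(-.158,.035,.023)),('top',tc(730,414),(.168,-.059,.013)),
('top',tc(777,188),(.168,.035,.023)),('scene',sc(98,378),(-.158,-.059,.013)),('scene',sc(778,165),(.168,-.059,.013)),('scene',sc(690,48),(.168,.035,.023)),('scene',sc(35,232),(-.158,.035,.023))]
f=lambda p:np.concatenate([proj(n,tw(p,q))-uv for n,uv,q in ob])
for sel in(range(4),range(4,8),range(8)):
    g=lambda p:np.concatenate([proj(ob[i][0],tw(p,ob[i][2]))-ob[i][1] for i in sel])
    r=least_squares(g,[.55,-.1,-1.75]);print(r.x,np.round(r.fun,1))
p=r.x; np.save('p.npy',p)
for u in((119,118),(184,140),(257,158),(331,177)): print('pkg',np.round(1e3*wt(p,ray('top',tc(*u),.025)),1))
for u in((113,252),(182,238),(257,214),(331,192)): print('pkg s',np.round(1e3*wt(p,ray('scene',sc(*u),.025)),1))
for n,u in(('top',tc(497,430)),('scene',sc(630,184))):
    w=ray(n,u,.0595);print('knob',w,1e3*wt(p,w))
print('stop top',[1e3*wt(p,ray('top',tc(*u),.026)) for u in((640,212),(622,290))])
print('stop sc',[1e3*wt(p,ray('scene',sc(*u),.026)) for u in((587,88),(612,125))])
print('hex',[1e3*wt(p,ray('top',tc(*u),.017)) for u in((108,192),(262,225),(258,288))])
for q in((-.15,0,.02),(-.12,0,.02),(.13,0,.02),(.064,-.0445,.04)):print(tw(p,q))
E
```

```text
[ 0.54290473  0.18465277 -1.69935278] [-0.1  0.5 -1.1 -0.9  0.5 -1.4  0.7  1.8]
[ 0.53748423  0.18579223 -1.71760928] [-0.   0.7  1.3  0.8 -0.5 -1.4 -0.8 -0.7]
[ 0.54090763  0.18471891 -1.70613502] [-0.3  0.8 -1.  -0.5  0.1 -0.2  0.6  3.   0.3 -0.   0.6 -0.7 -1.5 -2.6
 -0.9 -1.2]
pkg [-126.7    1.8]
pkg [-95.9  -0.8]
pkg [-62.3  -0.9]
pkg [-28.2  -1.3]
pkg s [-131.4    0.3]
pkg s [-101.4   -3.9]
pkg s [-66.3  -3. ]
pkg s [-31.2  -3.2]
knob [0.43750165 0.12719131 0.0595    ] [ 70.95369474 -94.69843999]
knob [0.43977485 0.12729296 0.0595    ] [ 70.54625896 -92.45973947]
stop top [array([108.45881303,  16.27907796]), array([108.7795898, -19.3793918])]
stop sc [array([105.27040983,  13.87454841]), array([102.82222036, -16.00365608])]
hex [array([-123.94019903,  -30.54987499]), array([-53.36871721, -28.38742613]), array([-47.80668886, -56.07963282])]
[0.56114651 0.33334726 0.02      ]
[0.55709874 0.30362159 0.02      ]
[0.52336726 0.05590767 0.02      ]
[0.48817929 0.12730835 0.04      ]
```

Scene crop: the row is at left, packages near (113,252) to (331,192). The knob top is at (630,182) and the stop's front edge near (587,88)–(612,125). Before swinging the arm round, I'll check clearance to the microscope and work out the move rows.

```bash
cat >> h.py <<'E'
p=np.load('p.npy')
from scipy.spatial.transform import Rotation as R
def rows(o,targets):
    """targets: (world pos, tool rotation) -> shift mm, rotvec deg in tool axes"""
    P,M=np.array(o['ee_pos']),np.array(o['tcp_rot'])
    return [np.round(np.r_[(M.T@(np.array(t)-P)),R.from_matrix(M.T@Q).as_rotvec(degrees=True)],4).tolist() for t,Q in targets]
ty=np.array([-np.sin(p[2]),np.cos(p[2]),0])if True else 0
QT=np.column_stack([[0,0,-1],np.cross(ty,[0,0,-1]),ty])  # tool z = track +y, tool y = -track x
E
python3 - <<'E'
from h import *
from station import env
for a,b in(((375,186),(331,22)),((407,211),(372,18))):
    r=least_squares(lambda X:np.r_[proj('top',X)-a,proj('scene',X)-b],[.6,-.2,.3]);print(r.x,r.fun)
o=env.observe(); M=np.array(o['tcp_rot'])
T=[]
for th in np.linspace(-73,31,20)[1:]:
    T.append(([.5*np.cos(np.radians(th)),.5*np.sin(np.radians(th)),.25],M))
for i,r in enumerate(rows(o,T)):
    print(np.round(T[i][0],3),r[:3])
print(rows(o,[([*tw(p,(-.165,0,0))[:2],.25],QT)]),tw(p,(-.165,0,0)))
E
```

```text
[ 0.5355573  -0.05505317  0.43926963] [-1.17276349 -1.29047874  2.11544451  0.19485592]
[ 0.49420853 -0.10964836  0.44834053] [ 1.4185542   1.68880246 -2.71983474 -0.17001053]
[ 0.191 -0.462  0.25 ] [-0.0032, 0.0487, -0.1519]
[ 0.234 -0.442  0.25 ] [-0.0032, 0.096, -0.1589]
[ 0.275 -0.417  0.25 ] [-0.0031, 0.1423, -0.1702]
[ 0.314 -0.389  0.25 ] [-0.0031, 0.1874, -0.186]
[ 0.35  -0.357  0.25 ] [-0.0031, 0.2308, -0.206]
[ 0.382 -0.322  0.25 ] [-0.0031, 0.272, -0.23]
[ 0.411 -0.285  0.25 ] [-0.003, 0.3108, -0.2579]
[ 0.436 -0.244  0.25 ] [-0.003, 0.3468, -0.2893]
[ 0.458 -0.201  0.25 ] [-0.0029, 0.3795, -0.324]
[ 0.475 -0.157  0.25 ] [-0.0029, 0.4089, -0.3617]
[ 0.488 -0.111  0.25 ] [-0.0028, 0.4345, -0.402]
[ 0.496 -0.064  0.25 ] [-0.0027, 0.4561, -0.4446]
[ 0.5   -0.016  0.25 ] [-0.0027, 0.4736, -0.489]
[0.499 0.032 0.25 ] [-0.0026, 0.4867, -0.5349]
[0.494 0.079 0.25 ] [-0.0025, 0.4955, -0.5818]
[0.484 0.126 0.25 ] [-0.0024, 0.4997, -0.6294]
[0.47  0.171 0.25 ] [-0.0023, 0.4993, -0.6772]
[0.451 0.215 0.25 ] [-0.0023, 0.4944, -0.7247]
[0.429 0.258 0.25 ] [-0.0022, 0.485, -0.7715]
[[-0.0021, 0.6401, -0.8191, -65.3556, -0.0879, -0.0488]] [0.5631704 0.3482101 0.       ]
```

```bash
python3 - <<'E'
from h import *
from station import env
o=env.observe(); M=np.array(o['tcp_rot'])
T=[]
for i in range(1,13):
    s=i/12; th=np.radians(-73+35*s); r=.65-.21*min(1,s*1.2); z=.246-.126*s
    T.append(([r*np.cos(th),r*np.sin(th),z],M))
for t,r in zip(T,rows(o,T)): print(np.round(t[0],3),r[:3])
E
```

```text
[ 0.214 -0.591  0.236] [0.0111, 0.0333, -0.0214]
[ 0.236 -0.56   0.225] [0.0217, 0.063, -0.0448]
[ 0.255 -0.529  0.214] [0.0322, 0.0905, -0.0695]
[ 0.272 -0.497  0.204] [0.0427, 0.1156, -0.0954]
[ 0.285 -0.464  0.194] [0.0533, 0.1383, -0.1223]
[ 0.297 -0.432  0.183] [0.0638, 0.1586, -0.15]
[ 0.306 -0.4    0.172] [0.0744, 0.1764, -0.1784]
[ 0.312 -0.367  0.162] [0.0849, 0.1918, -0.2072]
[ 0.316 -0.336  0.152] [0.0955, 0.2048, -0.2363]
[ 0.317 -0.305  0.141] [0.106, 0.2152, -0.2656]
[ 0.332 -0.288  0.13 ] [0.1165, 0.2345, -0.277]
[ 0.347 -0.271  0.12 ] [0.127, 0.2531, -0.2894]
```

{"name": "carry_out", "arguments": {
  "targets": "0.011 0.033 -0.021 2.5 0 0 -1; 0.022 0.063 -0.045 5 0 0 -1; 0.032 0.09 -0.07 7.5 0 0 -1; 0.043 0.116 -0.095 10 0 0 -1; 0.053 0.138 -0.122 12.5 0 0 -1; 0.064 0.159 -0.15 15 0 0 -1; 0.074 0.176 -0.178 17.5 0 0 -1; 0.085 0.192 -0.207 20 0 0 -1; 0.095 0.205 -0.236 22.5 0 0 -1; 0.106 0.215 -0.266 25 0 0 -1; 0.116 0.234 -0.277 27 0 0 -1; 0.127 0.253 -0.289 29 0 0 -1",
  "squeeze": 10
}}

```text
time_s: 1.3
ee_pos: [0.3467, -0.2703, 0.1197]
tcp_rot: [[-0.001, 0.977, -0.211], [0.001, -0.211, -0.977], [-1.0, -0.001, -0.001]]
contact_force: [-0.3, -0.1, -0.1]
gripper_width: 0.0026
```

```bash
python3 - <<'E'
from h import *
from station import env
o=env.observe(); M=np.array(o['tcp_rot'])
print({k:np.round(o[k],3).tolist() for k in('time_s','ee_pos','qpos','contact_force','tcp_rot')})
T=[]
th0=np.degrees(np.arctan2(o['ee_pos'][1],o['ee_pos'][0]))
for i in range(1,13):
    th=np.radians(th0+5.5*i);T.append(([.44*np.cos(th),.44*np.sin(th),.12],M))
for t,r in zip(T,rows(o,T)): print(np.round(t[0],3),r[:3])
E
```

```text
{'time_s': 1.3, 'ee_pos': [0.347, -0.27, 0.12], 'qpos': [0.926, -0.004, -0.321, 2.092, -0.002, 1.054, -1.178], 'contact_force': [-0.33, -0.063, -0.082], 'tcp_rot': [[-0.001, 0.977, -0.211], [0.001, -0.211, -0.977], [-1.0, -0.001, -0.001]]}
[ 0.371 -0.236  0.12 ] [-0.0003, 0.0168, -0.0387]
[ 0.392 -0.199  0.12 ] [-0.0003, 0.0295, -0.079]
[ 0.41  -0.161  0.12 ] [-0.0003, 0.0383, -0.1203]
[ 0.423 -0.121  0.12 ] [-0.0002, 0.0431, -0.1622]
[ 0.433 -0.08   0.12 ] [-0.0002, 0.0438, -0.2044]
[ 0.438 -0.038  0.12 ] [-0.0002, 0.0405, -0.2465]
[0.44  0.004 0.12 ] [-0.0001, 0.0332, -0.2881]
[0.438 0.046 0.12 ] [-0.0001, 0.0219, -0.3288]
[0.431 0.088 0.12 ] [-0.0, 0.0068, -0.3682]
[0.421 0.129 0.12 ] [0.0, -0.0121, -0.406]
[0.406 0.169 0.12 ] [0.0001, -0.0345, -0.4418]
[0.388 0.207 0.12 ] [0.0001, -0.0602, -0.4753]
```

{"name": "carry_out", "arguments": {
  "targets": "0 0.017 -0.039 0 0 0 -1; 0 0.029 -0.079 0 0 0 -1; 0 0.038 -0.12 0 0 0 -1; 0 0.043 -0.162 0 0 0 -1; 0 0.044 -0.204 0 0 0 -1; 0 0.04 -0.246 0 0 0 -1; 0 0.033 -0.288 0 0 0 -1; 0 0.022 -0.329 -8 0 0 -1; 0 0.015 -0.368 -16 0 0 -1; 0 0.012 -0.41 -24 0 0 -1; 0 0.012 -0.455 -32 0 0 -1; 0 0.02 -0.495 -40 0 0 -1"
}}

```text
time_s: 2.5
ee_pos: [0.4701, 0.2115, 0.1201]
tcp_rot: [[-0.001, 0.881, 0.473], [0.001, 0.473, -0.881], [-1.0, -0.0, -0.001]]
contact_force: [0.3, -0.2, 1.3]
gripper_width: 0.0005
```

```bash
python3 - <<'E'
from h import *
from station import env
o=env.observe()
print({k:np.round(o[k],3).tolist() for k in('time_s','ee_pos','qpos','contact_force','gripper_width')})
for t in((-.165,0,.12),(-.165,0.0,.045)): print(rows(o,[(tw(p,t),QT)]))
E
```

```text
{'time_s': 2.5, 'ee_pos': [0.47, 0.212, 0.12], 'qpos': [0.315, 0.235, -0.868, 1.91, 0.201, 1.087, -1.712], 'contact_force': [0.307, -0.17, 1.337], 'gripper_width': 0.001}
[[0.0002, 0.1467, -0.0764, -54.0364, -0.0417, -0.0077]]
[[0.0752, 0.1467, -0.0764, -54.0364, -0.0417, -0.0077]]
```

{"name": "carry_out", "arguments": {
  "targets": "0 0.038 -0.019 -8 0 0 -1; 0 0.075 -0.038 -16 0 0 -1; 0 0.112 -0.057 -24 0 0 -1; 0 0.148 -0.078 -32 0 0 -1; 0 0.148 -0.078 -40 0 0 -1; 0 0.148 -0.078 -48 0 0 -1; 0 0.148 -0.078 -54 0 0 -1; 0.03 0.148 -0.078 -54 0 0 -1; 0.05 0.148 -0.078 -54 0 0 -1"
}}

```text
time_s: 3.4
ee_pos: [0.5632, 0.3495, 0.0682]
tcp_rot: [[-0.002, 0.136, 0.991], [-0.0, 0.991, -0.136], [-1.0, -0.001, -0.002]]
contact_force: [-0.3, -0.1, -0.9]
gripper_width: 0.0005
```

```bash
python3 - <<'E'
from h import *
from station import env
import cv2
o=env.observe()
print({k:np.round(o[k],3).tolist() for k in('time_s','ee_pos','qpos','contact_force')},wt(p,o['ee_pos']))
print(rows(o,[(tw(p,(-.168,-.001,.042)),QT)]))
im=[]
b=env.capture('top')['img'][165:260,155:310];im.append(cv2.resize(b,(800,490),interpolation=cv2.INTER_CUBIC)[:300])
b=env.capture('scene')['img'][185:275,145:315];im.append(cv2.resize(b,(800,424),interpolation=cv2.INTER_CUBIC)[:300])
cv2.imwrite('pics/a.png',np.vstack(im))
E
```

```text
{'time_s': 3.4, 'ee_pos': [0.563, 0.35, 0.068], 'qpos': [0.071, 0.68, -0.928, 1.578, 0.575, 1.18, -1.113], 'contact_force': [-0.264, -0.065, -0.938]} [-1.66330771e-01 -1.42874398e-04]
[[0.0262, 0.0017, -0.0008, -0.0567, -0.0982, 0.0413]]
```

View pics/a.png

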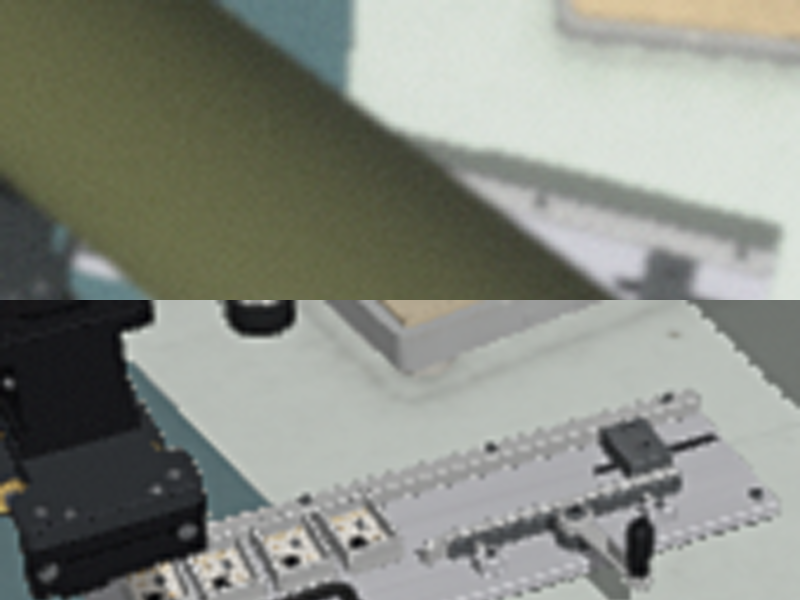

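The gripper stands behind the tail and the row is untouched; the packages in the lower half run from (155,575) to (360,530). Lowering now.

{"name": "carry_out", "arguments": {
  "targets": "0 0.002 -0.001 0 0 0 -1; 0.014 0.002 -0.001 0 0 0 -1; 0.022 0.002 -0.001 0 0 0 -1; 0.026 0.002 -0.001 0 0 0 -1; 0.026 0.002 -0.001 0 0 0 -1"
}}

```text
time_s: 4.0
ee_pos: [0.5605, 0.3498, 0.0393]
tcp_rot: [[-0.007, 0.136, 0.991], [-0.004, 0.991, -0.136], [-1.0, -0.005, -0.007]]
contact_force: [-0.6, 0.7, -0.3]
gripper_width: 0.0003
```

{"name": "carry_out", "arguments": {
  "targets": "0 -0.003 0 0 0 0 -1; 0 -0.006 0 0 0 0 -1; 0 -0.009 0 0 0 0 -1; 0 -0.012 0 0 0 0 -1; 0 -0.015 0 0 0 0 -1; 0 -0.018 0 0 0 0 -1; 0 -0.021 0 0 0 0 -1; 0 -0.024 0 0 0 0 -1; 0 -0.027 0 0 0 0 -1; 0 -0.03 0 0 0 0 -1; 0 -0.033 0 0 0 0 -1; 0 -0.036 0 0 0 0 -1"
}}

```text
time_s: 5.2
ee_pos: [0.5555, 0.3141, 0.0396]
tcp_rot: [[-0.007, 0.136, 0.991], [-0.004, 0.991, -0.136], [-1.0, -0.005, -0.007]]
contact_force: [0.1, 2.2, 0.4]
gripper_width: 0.0005
```

```bash
python3 - <<'E'
from h import *
from station import env
import cv2
o=env.observe()
print({k:np.round(o[k],3).tolist() for k in('time_s','ee_pos','contact_force')},wt(p,o['ee_pos']))
print(rows(o,[(tw(p,(-.132,.0,.042)),QT)]))
b=env.capture('scene')['img'][195:265,155:300];cv2.imwrite('pics/b.png',cv2.resize(b,(800,386),interpolation=cv2.INTER_CUBIC))
E
```

```text
{'time_s': 5.2, 'ee_pos': [0.556, 0.314, 0.04], 'contact_force': [0.111, 2.247, 0.414]} [-0.13018737 -0.0029505 ]
[[-0.0024, 0.0018, 0.0029, -0.0423, -0.3749, 0.2709]]
```

View pics/b.png

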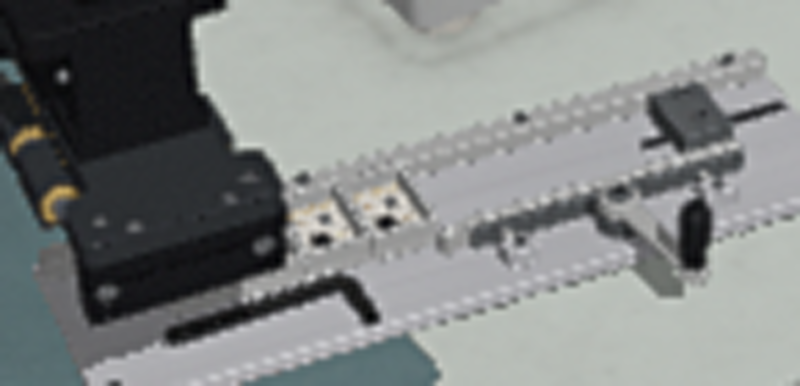

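The first two packages are closed up near (320,230) and (385,205), still straight, with about 2 N of push. I'll raise the tool 2 mm and push on, drifting slightly toward the fence.

{"name": "carry_out", "arguments": {
  "targets": "-0.002 -0.004 0 0 0 0 -1; -0.002 -0.008 0.0005 0 0 0 -1; -0.002 -0.012 0.001 0 0 0 -1; -0.002 -0.016 0.001 0 0 0 -1; -0.002 -0.02 0.0015 0 0 0 -1; -0.002 -0.024 0.002 0 0 0 -1; -0.002 -0.028 0.002 0 0 0 -1; -0.002 -0.032 0.0025 0 0 0 -1; -0.002 -0.036 0.003 0 0 0 -1; -0.002 -0.04 0.003 0 0 0 -1; -0.002 -0.044 0.003 0 0 0 -1; -0.002 -0.048 0.003 0 0 0 -1"
}}

```text
time_s: 6.45
ee_pos: [0.552, 0.265, 0.0417]
tcp_rot: [[-0.007, 0.136, 0.991], [-0.005, 0.991, -0.136], [-1.0, -0.006, -0.007]]
contact_force: [-0.9, 1.4, -0.5]
gripper_width: 0.0006
```

```bash
python3 - <<'E'
from h import *
from station import env
import cv2
o=env.observe()
print({k:np.round(o[k],3).tolist() for k in('time_s','ee_pos','contact_force')},wt(p,o['ee_pos']))
b=env.capture('scene')['img'][195:265,155:300];cv2.imwrite('pics/c.png',cv2.resize(b,(800,386),interpolation=cv2.INTER_CUBIC))
E
```

```text
{'time_s': 6.45, 'ee_pos': [0.552, 0.265, 0.042], 'contact_force': [-0.875, 1.42, -0.489]} [-0.08107468  0.0001657 ]
```

View pics/c.png

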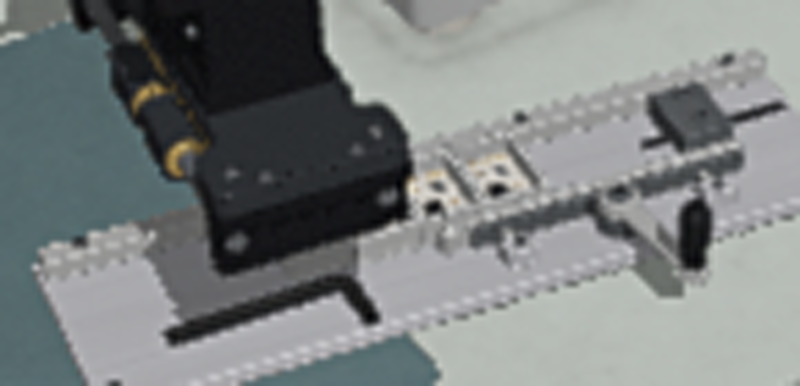

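Package 1 is inside the channel, its front edge near (530,175). The row is straight and the force about 1.5 N.

{"name": "carry_out", "arguments": {
  "targets": "0 -0.004 0 0 0 0 -1; 0 -0.008 0 0 0 0 -1; 0 -0.012 0 0 0 0 -1; 0 -0.016 0 0 0 0 -1; 0 -0.02 0.0005 0 0 0 -1; 0 -0.024 0.0005 0 0 0 -1"
}}

```text
time_s: 7.1
ee_pos: [0.5493, 0.24, 0.0418]
tcp_rot: [[-0.007, 0.137, 0.991], [-0.005, 0.991, -0.137], [-1.0, -0.006, -0.007]]
contact_force: [-1.5, 2.0, 0.7]
gripper_width: 0.0006
```

{"name": "carry_out", "arguments": {
  "targets": "0 -0.004 0 0 0 0 -1; 0 -0.008 0 0 0 0 -1; 0 -0.012 0 0 0 0 -1; 0 -0.015 0 0 0 0 -1; 0 -0.018 0 0 0 0 -1; 0 -0.02 0 0 0 0 -1"
}}

```text
time_s: 7.7
ee_pos: [0.5466, 0.2199, 0.0419]
tcp_rot: [[-0.008, 0.137, 0.991], [-0.006, 0.991, -0.137], [-1.0, -0.007, -0.007]]
contact_force: [-0.3, 1.6, 0.8]
gripper_width: 0.0005
```

{"name": "carry_out", "arguments": {
  "targets": "0 -0.002 0 0 0 0 -1; 0 -0.004 0 0 0 0 -1; 0 -0.006 0 0 0 0 -1; 0 -0.008 0 0 0 0 -1"
}}

```text
time_s: 8.1
ee_pos: [0.5453, 0.2119, 0.0419]
tcp_rot: [[-0.008, 0.137, 0.991], [-0.006, 0.991, -0.137], [-1.0, -0.007, -0.007]]
contact_force: [-0.6, 1.5, -1.0]
gripper_width: 0.0006
```

{"name": "carry_out", "arguments": {
  "targets": "0 -0.001 0 0 0 0 -1; 0 -0.002 0 0 0 0 -1; 0 -0.003 0 0 0 0 -1"
}}

```text
time_s: 8.4
ee_pos: [0.5449, 0.2089, 0.042]
tcp_rot: [[-0.008, 0.137, 0.991], [-0.005, 0.991, -0.137], [-1.0, -0.006, -0.007]]
contact_force: [-1.3, 1.2, -0.1]
gripper_width: 0.0005
```

{"name": "carry_out", "arguments": {
  "targets": "0 -0.001 0 0 0 0 -1; 0 -0.002 0 0 0 0 -1; 0 -0.003 0 0 0 0 -1"
}}

```text
time_s: 8.7
ee_pos: [0.5445, 0.2059, 0.042]
tcp_rot: [[-0.008, 0.137, 0.991], [-0.005, 0.991, -0.137], [-1.0, -0.006, -0.007]]
contact_force: [-0.4, 2.2, -0.6]
gripper_width: 0.0005
```

```bash
python3 - <<'E'
from h import *
from station import env
import cv2
o=env.observe()
print({k:np.round(o[k],3).tolist() for k in('time_s','ee_pos','contact_force')},wt(p,o['ee_pos']))
b=env.capture('scene')['img'][195:265,155:300];cv2.imwrite('pics/d.png',cv2.resize(b,(800,386),interpolation=cv2.INTER_CUBIC))
E
```

```text
{'time_s': 8.7, 'ee_pos': [0.545, 0.206, 0.042], 'contact_force': [-0.442, 2.194, -0.629]} [-0.02147092  0.00071521]
```

View pics/d.png

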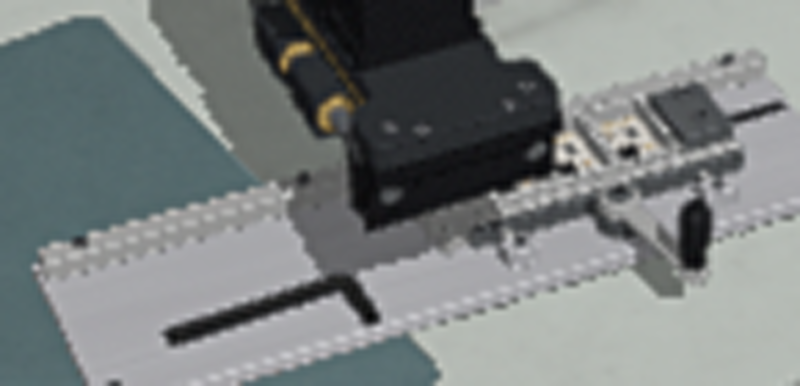

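Package 1, front edge near (657,140), is almost at the stop; the row is straight. Feeling forward in half-millimetre steps.

{"name": "carry_out", "arguments": {
  "targets": "0 -0.0005 0 0 0 0 -1; 0 -0.001 0 0 0 0 -1; 0 -0.0015 0 0 0 0 -1; 0 -0.002 0 0 0 0 -1"
}}

```text
time_s: 9.15
ee_pos: [0.5442, 0.2036, 0.042]
tcp_rot: [[-0.008, 0.137, 0.991], [-0.006, 0.991, -0.137], [-1.0, -0.007, -0.007]]
contact_force: [-1.1, 1.6, 0.5]
gripper_width: 0.0
```

{"name": "carry_out", "arguments": {
  "targets": "0 -0.0005 0 0 0 0 -1; 0 -0.001 0 0 0 0 -1; 0 -0.0015 0 0 0 0 -1"
}}

```text
time_s: 9.45
ee_pos: [0.544, 0.2021, 0.042]
tcp_rot: [[-0.008, 0.137, 0.991], [-0.006, 0.991, -0.137], [-1.0, -0.007, -0.007]]
contact_force: [-0.5, 2.2, -0.8]
gripper_width: 0.0011
```

{"name": "carry_out", "arguments": {
  "targets": "0 -0.0005 0 0 0 0 -1; 0 -0.001 0 0 0 0 -1"
}}

```text
time_s: 9.65
ee_pos: [0.544, 0.2016, 0.0421]
tcp_rot: [[-0.007, 0.137, 0.991], [-0.005, 0.991, -0.137], [-1.0, -0.006, -0.007]]
contact_force: [-0.4, 3.4, -0.1]
gripper_width: 0.0
```

{"name": "carry_out", "arguments": {
  "targets": "0 -0.0005 0 0 0 0 -1"
}}

```text
time_s: 9.75
ee_pos: [0.5439, 0.2017, 0.0422]
tcp_rot: [[-0.007, 0.137, 0.991], [-0.004, 0.991, -0.137], [-1.0, -0.005, -0.006]]
contact_force: [-1.6, 1.9, -0.5]
gripper_width: 0.0005
```

{"name": "carry_out", "arguments": {
  "targets": "0 -0.0005 0 0 0 0 -1"
}}

```text
time_s: 9.85
ee_pos: [0.5439, 0.2016, 0.0423]
tcp_rot: [[-0.007, 0.136, 0.991], [-0.003, 0.991, -0.136], [-1.0, -0.004, -0.006]]
contact_force: [-0.3, 3.9, -0.1]
gripper_width: 0.0004
```

{"name": "carry_out", "arguments": {
  "targets": "0 -0.0005 0 0 0 0 -1"
}}

```text
time_s: 9.95
ee_pos: [0.5439, 0.2016, 0.0424]
tcp_rot: [[-0.006, 0.136, 0.991], [-0.002, 0.991, -0.136], [-1.0, -0.003, -0.006]]
contact_force: [0.1, 4.4, -1.3]
gripper_width: 0.0003
```

{"name": "carry_out", "arguments": {
  "targets": "0 -0.001 0 0 0 0 -1"
}}

```text
time_s: 10.05
ee_pos: [0.5439, 0.2015, 0.0426]
tcp_rot: [[-0.006, 0.136, 0.991], [-0.001, 0.991, -0.136], [-1.0, -0.001, -0.005]]
contact_force: [0.5, 6.3, -2.2]
gripper_width: 0.0003
```

{"name": "carry_out", "arguments": {
  "targets": "0 -0.001 0 0 0 0 -1; 0 -0.0015 0 0 0 0 -1"
}}

```text
time_s: 10.25
ee_pos: [0.5439, 0.2014, 0.0429]
tcp_rot: [[-0.005, 0.135, 0.991], [0.002, 0.991, -0.135], [-1.0, 0.001, -0.005]]
contact_force: [1.1, 6.3, -2.4]
gripper_width: 0.0006
```

{"name": "carry_out", "arguments": {
  "targets": "0 -0.001 0 0 0 0 -1; 0 -0.001 0 0 0 0 -1; 0 -0.001 0 0 0 0 -1; 0 0 0 0 0 0 -1; 0 0.003 0 0 0 0 -1; 0 0.01 0 0 0 0 -1; 0 0.025 0 0 0 0 -1; -0.03 0.03 0 0 0 0 -1; -0.06 0.05 0 0 0 0 -1; -0.07 0.1 -0.02 0 0 0 -1; -0.07 0.14 -0.02 0 0 0 -1; -0.07 0.16 -0.02 0 0 0 -1"
}}

```text
time_s: 11.45
ee_pos: [0.5448, 0.3672, 0.1144]
tcp_rot: [[-0.003, 0.131, 0.991], [0.004, 0.991, -0.131], [-1.0, 0.004, -0.004]]
contact_force: [0.1, 0.3, -0.9]
gripper_width: 0.0007
```

```bash
python3 - <<'E'
from h import *
from station import env
import cv2
o=env.observe()
print({k:np.round(o[k],3).tolist() for k in('time_s','ee_pos','contact_force','qpos')},wt(p,o['ee_pos']))
im=[]
b=env.capture('top')['img'][190:250,205:315];im.append(cv2.resize(b,(600,327),interpolation=cv2.INTER_CUBIC)[:300])
b=env.capture('scene')['img'][200:250,210:310];im.append(cv2.resize(b,(600,300),interpolation=cv2.INTER_CUBIC)[:300])
cv2.imwrite('pics/e.png',np.vstack(im))
E
```

```text
{'time_s': 11.45, 'ee_pos': [0.545, 0.367, 0.114], 'contact_force': [0.061, 0.264, -0.854], 'qpos': [0.069, 0.628, -0.973, 1.559, 0.533, 1.243, -1.122]} [-0.18130261 -0.02076434]
```

View pics/e.png

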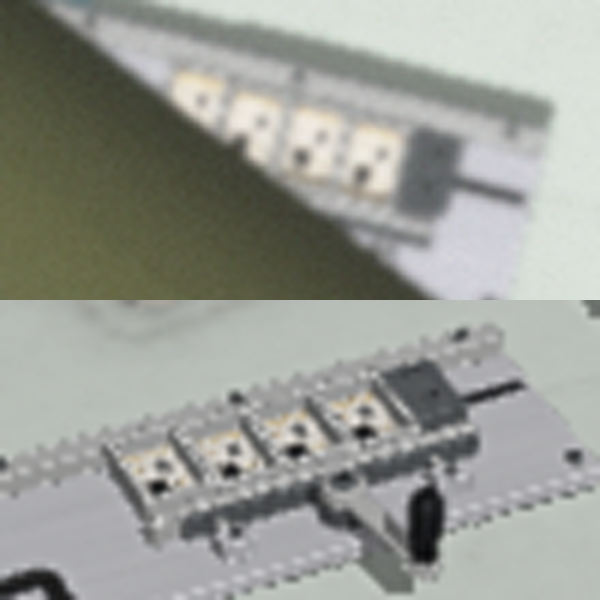

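The top half shows the row evenly closed against the dark stop at (430,170). The scene half agrees, with no visible gaps and the row square to the fence. Next I'll grip the lever knob loosely and swing it over.

```bash
python3 - <<'E'
from h import *
from station import env
o=env.observe()
Q=QT@R.from_rotvec([45,0,0],degrees=True).as_matrix()
print(rows(o,[([.4385,.127,.11],Q),([.4385,.127,.061],Q)]))
E
```

```text
[[0.0032, -0.2513, -0.0741, 45.2727, -0.3457, -0.0523], [0.0521, -0.2514, -0.0738, 45.2727, -0.3457, -0.0523]]
```

{"name": "carry_out", "arguments": {
  "targets": "0 -0.045 -0.013 8 0 0 -1; 0 -0.09 -0.026 16 0 0 -1; 0 -0.135 -0.04 24 0 0 -1; 0.001 -0.18 -0.053 32 0 0 -1; 0.002 -0.22 -0.065 40 -0.3 0 0; 0.003 -0.251 -0.074 45 -0.3 0 0; 0.003 -0.251 -0.074 45 -0.3 0 0; 0.003 -0.251 -0.074 45 -0.3 0 0; 0.003 -0.251 -0.074 45 -0.3 0 0"
}}

```text
time_s: 12.45
ee_pos: [0.4391, 0.1278, 0.1105]
tcp_rot: [[0.0, 0.793, 0.61], [0.002, 0.61, -0.793], [-1.0, 0.001, -0.001]]
contact_force: [-0.1, 0.5, -0.2]
gripper_width: 0.0327
```

```bash
python3 - <<'E'
from h import *
from station import env
import cv2
o=env.observe()
print({k:np.round(o[k],3).tolist() for k in('time_s','ee_pos','contact_force','qpos','gripper_width')},wt(p,o['ee_pos']))
Q=QT@R.from_rotvec([45,0,0],degrees=True).as_matrix()
print(rows(o,[([.4385,.127,.061],Q)]))
b=env.capture('scene')['img'][190:265,190:315];cv2.imwrite('pics/f.png',cv2.resize(b,(800,480),interpolation=cv2.INTER_CUBIC))
E
```

```text
{'time_s': 12.45, 'ee_pos': [0.439, 0.128, 0.111], 'contact_force': [-0.119, 0.54, -0.199], 'qpos': [0.625, 0.104, -0.992, 2.047, 0.099, 1.039, -1.329], 'gripper_width': 0.033} [ 0.07011595 -0.09315551]
[[0.0495, -0.0011, 0.0003, 0.3326, -0.0537, -0.0768]]
```

View pics/f.png

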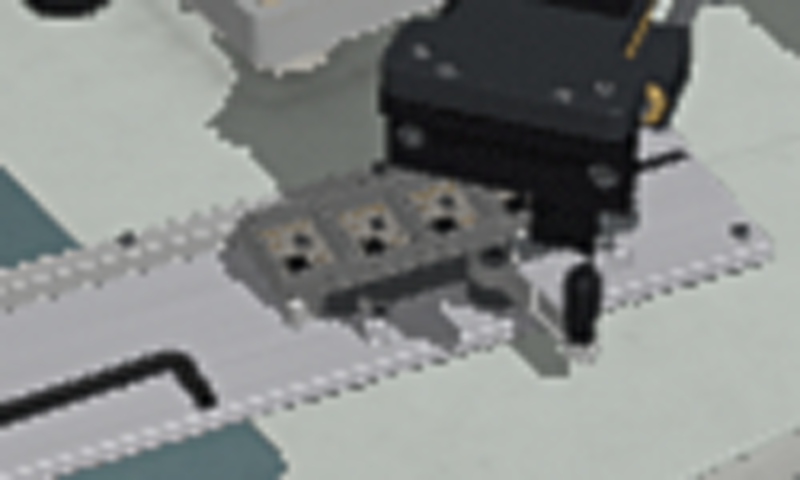

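The fingers, at (565,220), hang above the knob, at (583,300), and the row is unmoved. Descending and closing on the knob.

{"name": "carry_out", "arguments": {
  "targets": "0 -0.001 0 0 0 0 0; 0 -0.001 0 0 0 0 0; 0.012 -0.001 0 0 0 0 0; 0.025 -0.001 0 0 0 0 0; 0.037 -0.001 0 0 0 0 0; 0.049 -0.001 0 0 0 0 0; 0.049 -0.001 0 0 0 0 0"
}}

```text
time_s: 13.2
ee_pos: [0.4365, 0.1276, 0.0592]
tcp_rot: [[-0.004, 0.792, 0.611], [0.002, 0.611, -0.792], [-1.0, -0.002, -0.005]]
contact_force: [-0.4, 0.3, 0.4]
gripper_width: 0.0432
```

{"name": "carry_out", "arguments": {
  "targets": "0 0 0 0 0 0 -0.4; 0 0 0 0 0 0 -0.6; 0 0 0 0 0 0 -0.8; 0 0 0 0 0 0 -0.8; 0 0 0 0 0 0 -0.8",
  "squeeze": 10
}}

```text
time_s: 13.7
ee_pos: [0.4368, 0.1276, 0.0595]
tcp_rot: [[-0.003, 0.792, 0.611], [0.002, 0.611, -0.792], [-1.0, -0.001, -0.004]]
contact_force: [-0.1, -0.6, -0.4]
gripper_width: 0.0129
```

```bash
python3 - <<'E'
from h import *
from station import env
o=env.observe(); t=wt(p,o['ee_pos']); d=t-[.064,-.0445]; print(t,np.hypot(*d),np.arctan2(d[0],-d[1]))
M=np.array(o['tcp_rot']); f0=np.arctan2(d[0],-d[1])
for f in np.linspace(f0,1.43,13)[1:]:
    q=np.array([.064,-.0445])+.05*np.array([np.sin(f),-np.cos(f)])-(t*0)
    q0=np.array([.064,-.0445])+.05*np.array([np.sin(f0),-np.cos(f0)])
    w=tw(p,[*(t+q-q0),.0595]); print(round(f,2),np.round(rows(o,[(w,M)])[0][:3],4))
E
```

```text
[ 0.07068531 -0.09545092] 0.05138764506260314 0.1304654281702382
0.24 [ 0.     -0.0031  0.0044]
0.35 [ 0.     -0.0057  0.0092]
0.46 [ 0.     -0.0077  0.0142]
0.56 [-0.     -0.0093  0.0194]
0.67 [-0.     -0.0102  0.0247]
0.78 [-0.0001 -0.0106  0.0301]
0.89 [-0.0001 -0.0103  0.0355]
1.0 [-0.0001 -0.0095  0.0409]
1.11 [-0.0001 -0.0081  0.0461]
1.21 [-0.0001 -0.0062  0.0512]
1.32 [-0.0002 -0.0037  0.056 ]
1.43 [-0.0002 -0.0007  0.0605]
```

{"name": "carry_out", "arguments": {
  "targets": "0 -0.003 0.0045 0 0 0 -0.8; 0 -0.0055 0.009 0 0 0 -0.8; 0 -0.0075 0.014 0 0 0 -0.8; 0 -0.009 0.0195 0 0 0 -0.8; 0 -0.01 0.0245 0 0 0 -0.8; 0 -0.0105 0.03 0 0 0 -0.8",
  "squeeze": 15
}}

```text
time_s: 14.3
ee_pos: [0.4451, 0.0969, 0.0592]
tcp_rot: [[-0.007, 0.792, 0.611], [0.001, 0.611, -0.792], [-1.0, -0.005, -0.005]]
contact_force: [-5.6, 2.0, 3.1]
gripper_width: 0.0118
```

{"name": "carry_out", "arguments": {
  "targets": "0 0 0.0055 0 0 0 -0.8; 0 0.001 0.011 0 0 0 -0.8; 0 0.0025 0.016 0 0 0 -0.8; 0 0.0045 0.021 0 0 0 -0.8"
}}

```text
time_s: 14.7
ee_pos: [0.4612, 0.0823, 0.059]
tcp_rot: [[-0.009, 0.792, 0.611], [0.0, 0.611, -0.792], [-1.0, -0.007, -0.006]]
contact_force: [-4.2, 2.3, 4.3]
gripper_width: 0.0118
```

```bash
python3 - <<'E'
from h import *
from station import env
o=env.observe(); t=wt(p,o['ee_pos']); d=t-[.064,-.0445]; print(t,np.hypot(*d),np.arctan2(d[0],-d[1]),o['contact_force'],o['gripper_width'])
M=np.array(o['tcp_rot'])
for f in(1.3,1.4,1.43,1.45): 
    print(f,rows(o,[(tw(p,[.064+.0505*np.sin(f),-.0445-.0505*np.cos(f),.0595]),M)])[0][:3])
E
```

```text
[ 0.11220436 -0.06520824] 0.0524641963107299 1.1650421149083026 [-4.15748084  2.34649843  4.33568396] 0.011843021730410484
1.3 [-0.0006, 0.0047, 0.0054]
1.4 [-0.0006, 0.0074, 0.0097]
1.43 [-0.0006, 0.0083, 0.011]
1.45 [-0.0006, 0.0089, 0.0118]
```

{"name": "carry_out", "arguments": {
  "targets": "0 0.0025 0.004 0 0 0 -0.8; 0 0.005 0.0075 0 0 0 -0.8; 0 0.0075 0.01 0 0 0 -0.8; 0 0.0085 0.0115 0 0 0 -0.8"
}}

```text
time_s: 15.1
ee_pos: [0.4714, 0.0785, 0.0585]
tcp_rot: [[-0.018, 0.792, 0.611], [-0.001, 0.611, -0.792], [-1.0, -0.015, -0.01]]
contact_force: [-17.6, 3.6, 15.2]
gripper_width: 0.0121
```

```bash
python3 - <<'E'
from h import *
from station import env
o=env.observe(); t=wt(p,o['ee_pos']); d=t-[.064,-.0445]; print(t,np.hypot(*d),np.arctan2(d[0],-d[1]),o['contact_force'],o['gripper_width'])
M=np.array(o['tcp_rot']); print(M.T@[*(np.array([-np.sin(p[2]),np.cos(p[2])])),0])
E
```

```text
[ 0.11462551 -0.05449126] 0.05160201342321757 1.3759441649361506 [-17.5665138    3.63123304  15.17682225] 0.012091011378360286
[-0.0176864   0.70209486  0.71186375]
```

{"name": "carry_out", "arguments": {
  "targets": "-0.002 -0.0005 -0.0005 0 0 0 -0.8; -0.002 -0.0005 -0.0005 0 0 0 0; -0.002 -0.0005 -0.0005 0 0 0 0; -0.002 -0.0005 -0.0005 0 0 0 0; -0.002 -0.0005 -0.0005 0 0 0 0; -0.03 -0.0005 -0.0005 0 0 0 0; -0.06 -0.0005 -0.0005 0 0 0 0; -0.1 -0.0005 -0.0005 0 0 0 0; -0.12 -0.0405 0.0 0 0 0 0; -0.12 -0.0805 0.0 0 0 0 0; -0.12 -0.1 0.0 0 0 0 0"
}}

```text
time_s: 16.2
ee_pos: [0.3931, 0.0152, 0.1808]
tcp_rot: [[-0.016, 0.793, 0.609], [-0.004, 0.609, -0.793], [-1.0, -0.016, -0.007]]
contact_force: [-0.2, -0.3, -0.2]
gripper_width: 0.0434
```

```bash
python3 - <<'E'
from h import *
from station import env
import cv2
o=env.observe()
print({k:np.round(o[k],3).tolist() for k in('time_s','ee_pos','contact_force','qpos','gripper_width')},wt(p,o['ee_pos']))
im=[]
b=env.capture('top')['img'][190:250,205:315];im.append(cv2.resize(b,(600,327),interpolation=cv2.INTER_CUBIC)[:300])
b=env.capture('scene')['img'][200:250,210:310];im.append(cv2.resize(b,(600,300),interpolation=cv2.INTER_CUBIC)[:300])
cv2.imwrite('pics/g.png',np.vstack(im))
E
```

```text
{'time_s': 16.2, 'ee_pos': [0.393, 0.015, 0.181], 'contact_force': [-0.193, -0.267, -0.227], 'qpos': [0.857, -0.22, -0.85, 2.088, -0.171, 1.221, -0.836], 'gripper_width': 0.043} [ 0.1878992  -0.12359056]
```

View pics/g.png

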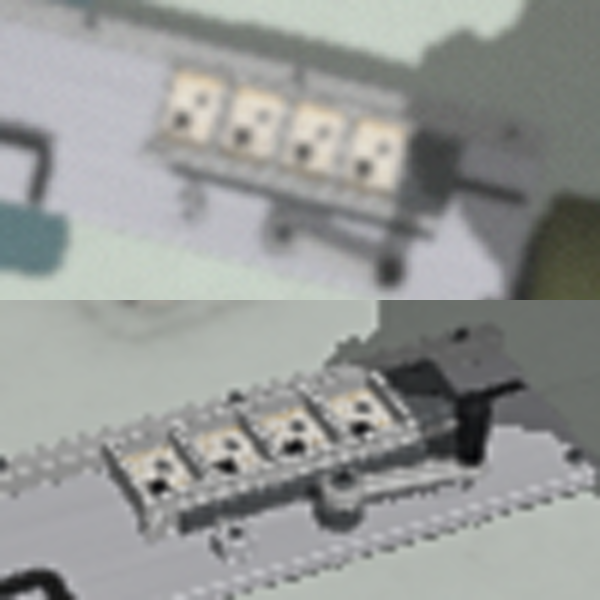

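```bash
python3 - <<'E'
from h import *
k=np.array([390.5,266])/5.4545+[204.5,189.5]; s=np.array([474,393-300])/6+[209.5,199.5]
for n,u in(('top',k),('scene',s)):
    t=wt(p,ray(n,u,.0595)); d=t-[.064,-.0445]; print(n,t,np.hypot(*d),np.arctan2(d[0],-d[1]))
for f in(1.2,1.3,1.4,1.45):
    w=tw(p,[.064+.05*np.sin(f),-.0445-.05*np.cos(f),.0595]); print(f,(proj('top',w)-[204.5,189.5])*5.4545,(proj('scene',w)-[209.5,199.5])*6+[0,300])
E
```

```text
top [ 0.11078556 -0.05001551] 0.047109552542207396 1.4534488123556002
scene [ 0.11287893 -0.04987594] 0.049173674493981225 1.4612517764286768
1.2 [383.16445001 294.57527415] [485.0996017  414.03134547]
1.3 [389.3276688 284.7014687] [482.60715179 405.6766371 ]
1.4 [394.46102896 274.26928441] [478.80685527 397.53256578]
1.45 [396.62562573 268.87696727] [476.43178657 393.56367134]
```

The lever lies along the plate, with its knob at (390,268) in the top half and (474,393) in the scene half. Both views put it at about 1.45 rad. The row is closed against the stop and the gripper is clear, so I'm handing in.

```bash
python3 -c "
from station import env
print(env.hand_in())"
```

```text
the job is handed in; nothing more can be done
None
```

The row was pushed home against the end stop, the clamp lever swung fully over and released, and the job handed in just after 16.2 s on the robot's clock (limit 64 s). The hand-in gave no verdict.

- **Row:** I pushed it along the fence with the closed fingers on the tail's rear face. The push took about 1.5–2 N while sliding. I felt for the stop in half-millimetre steps, and the highest force I read was about 6 N. Force is only reported at the end of each move, so a short spike in between would not show.
- **Lever:** Before I let go, the arm's own position put the lever at only about 1.38 rad, with about 18 N sideways and 15 N upward on the tool. I took that as the end of travel. The last pictures disagree with that angle: both cameras put the lever at about 1.45 rad, above the required 1.3.
- **Last checks:** The last pictures show the four packages evenly closed up against the stop and square to the fence, with the jaw on them. I judged the gaps and squareness by eye and did not measure them after clamping. The gripper is clear, reading no contact force. I kept clear of the bystanders. Only part of the hex key shows in the last pictures, and I did not measure any bystander's final position.

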